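# Pack sealed packages in the sliding-cover evidence case and scan its label

### The arm

A 7-joint arm with a two-finger parallel gripper is mounted at the origin on the work surface. World frame = base frame: x ahead of the robot, y to its left, z up, the work surface at z = 0. Lengths are in m, angles in rad, forces in N, time in s.
With the tool pointing down it reaches from about 0.425 to 0.975 m from the base axis. Payload 16.7 kg.
Tool frame: the origin (TCP) lies at the very end of the fingers, on their centre line; the grasp point (between the pads) lies 19 mm behind it (manip.grasp_offset is the distance from the TCP to the grasp point, in m); z points along the fingers, y is the line along which they close (so a half turn about z gives the same grasp; the last joint's range is limited). The gripper opens to 85 mm and grips with 20 to 120 N. Pads are 22 mm wide; open, the fingers measure 114 mm over their backs; the gripper's body (76 mm by 85 mm) begins 54 mm behind the grasp point. The pads swing forward as they close: fully open they stand 13 mm farther back than shut.
Start: joints at [-1.452, 0.426, 0.074, 1.606, -0.034, 1.111, -0.067], TCP at [0.179, 0.651, 0.207] pointing down, gripper open.
Joint ranges: [-2.85, 2.85], [-0.5, 2.14], [-1.23, 1.37], [0.21, 2.46], [-1.02, 4.16], [0.16, 2.05], [-2.73, 2.73]. Speed limits (rad/s): [1.89, 1.89, 2.39, 2.39, 3.01, 3.01, 3.01].

### API

Orientations are given as a unit quaternion [w, x, y, z].
In Python, from rig import status, read_camera, get_calibration, sign_off, manip gives the robot as it stands.
- The arm moves only by the shell command python3 -m jog 'ROWS' [OPENING] [FORCE]. ROWS is JSON, a list of rows, each a list of 6 numbers: the shift along the tool's x, y, z in cm, then the turn, a rotation vector about the tool's x, y, z in degrees. A call has 1 to 12 rows; each row is the pose to reach, as a shift and turn from the pose commanded when the call began, along the tool's axes at that moment; what a row does not reach only later rows make up. A row lasts 1/12 s, in which the tool goes at most 41.7 mm and 7.16 degrees, less where a joint would pass 70% of its speed; a pose out of reach is approached as far as the arm can. A call with a gripper value outside its range is refused whole. OPENING is the closure, from -1 (fully open) to 1 (shut), set as the call begins (- or left out, the last holds). The fingers move at their own pace and stop on an object; FORCE is the grip in N (left out, the last holds). Time passes only in rows, so rows that repeat a pose let the fingers close. It gives the time, the measured TCP pose, the force, the opening and the grip force at its end, in the units of the state.
- status.sense(): the state, without advancing time (a new reading comes with each control period).
- read_camera(name): name is "scene" or "top" or "wrist"; returns (picture, depth): 480x640x3 uint8, red, green, blue; 480x640 float32, m along the optical axis (not along the pixel's ray), 0 where there is no reading.
- get_calibration(name): a dict with "K" (3x3 intrinsics, pixels), "R" (3x3) and "t" (3): a world point X has camera coordinates R X + t; the wrist camera has in their place "hand_eye" (4x4, takes a point from camera to tool coordinates, whose origin is the TCP and whose axes are the flange's). Camera axes: x right, y down, z forward; pixel columns grow to the right and rows downward; lengths in m; the calibration is good to about 2 mm. A picture is of the moment at which its call begins: read the wrist's pose just before it. get_calibration takes no time and is no camera call.
- sign_off(): hands the job in; it is judged then, once.
The state is a dict: "time_s": time; "q": joint angles; "joint_vel": joint speeds; "joint_torque": joint torques, N m; "tool_pos": TCP position; "orientation": TCP orientation; "ft_force": force on the tool from outside, world axes, zero at the start; "ft_torque": the same for the moment, N m; "width": finger opening in m; "grasp_force": force on a finger pad.
Only numpy, scipy, OpenCV 4.12 (cv2) and the standard library are available. Lean on these libraries where they do the work, as an engineer would, in place of code of your own. Each camera call takes 0.05 s, during which the arm holds its last target. There are 200 camera calls.

### The job

Slide the blue cover of the grey evidence case all the way back, lay every sealed yellow package on the floor of the case (set down, not dropped or stacked), then slide the cover fully shut. Next pick up the barcode scanner, hold it steady for two seconds 10 to 15 cm from the label on the closed cover, aimed at the middle of the label and pointing well downwards, and lay it back on its side in the middle of its black mat. Leave the cut-open package on the wooden board and everything else on the bench where it is.

Things in the scene. Friction and masses are not known exactly. Their poses are not given: they have to be found in the camera images.
- case: Fixed grey case, outside 264 (its x) by 208 (its y) by 70 mm high. Origin: centre of its underside, z up. Inside 240 by 184 mm, floor 8 mm above the bench. Side walls 12 mm thick, 70 mm high; -x end wall 63 mm, the shut cover butts against it; +x end wall 57 mm, the cover passes over it. Holds 4 packages lying flat, two by two, long sides along its x; a package on end or on another does not fit under the cover.
- cover (a joint): Travel of the case's blue cover, m: 0 fully shut, 0.24 fully back. It slides along the case's +x (away from the robot), overhanging the bench behind, rubs with about 2.5 N and stays where left. May start a little ajar. Cover 250 by 194 by 6 mm, its top face 64 mm above the bench (6 mm below the case's rims).
- cover_handle (a point): Centre of the cover's black handle bar, 18 mm above the cover's top face. Bar 14 mm thick along the case's x, 110 mm long along its y, 36 mm high, near the cover's -x end: 110 mm to -x of the case's centre when shut, 130 mm to +x when fully back. Axes as the case's.
- cover_label (a point): Middle of the white barcode label, 104 by 74 mm, on the cover's top face, level, facing up; with the cover shut it is 23 mm to +x of the case's centre, 64.5 mm above the bench. Axes as the case's (z up).
- pack1_mid (a point): Centre of a sealed yellow tape-wrapped package, 100 (its x) by 50 (its y) by 40 mm high, 0.22 kg or so, lying flat on the bench; may be absent. z up.
- pack2_mid (a point): Centre of a sealed yellow tape-wrapped package, 100 (its x) by 50 (its y) by 40 mm high, 0.22 kg or so, lying flat on the bench; may be absent. z up.
- pack3_mid (a point): Centre of a sealed yellow tape-wrapped package, 100 (its x) by 50 (its y) by 40 mm high, 0.22 kg or so, lying flat on the bench; may be absent. z up.
- pack4_mid (a point): Centre of a sealed yellow tape-wrapped package, 100 (its x) by 50 (its y) by 40 mm high, 0.22 kg or so, lying flat on the bench; may be absent. z up.
- scanner_grip (a point): Barcode scanner (0.2 kg) lying on its side; this is the middle of its yellow head where it is gripped, half-way up. x: the way it aims, y: across the head, z: up as it lies. Head 46 mm wide (y), 60 mm high (z), flat sides free 24 mm to +x and 17 mm to -x of here; then to +x the nose, 52 mm wide. Grey pistol handle 20 to 70 mm to -x, reaching 115 mm to -y.
- scanner_window (a point): Middle of the scanner's red reading window, 45 mm to +x of point scanner_grip, same axes. It reads along its own +x axis: it reads the label when the label's middle is 50 to 200 mm ahead of the window, within 25 mm of the axis sideways and up-down, and the axis points within 60 degrees of straight down.
- scanner_mid (a point): Middle of the scanner's outline as it lies, half-way up: 12 mm to -x and 45 mm to -y of point scanner_grip, same axes.
- mat: Fixed black rubber mat on which the scanner lies, 220 (its x) by 200 (its y) by 5 mm thick. Origin: centre of its underside.
- cut_pack: Cut-open package on the wooden board at the back left, same size as the others with a white cut patch; leave it alone. Origin at its underside.
- knife: Green knife on the wooden board, 150 mm long; leave it alone.
- tape: Roll of yellowish tape, 100 mm across, 25 mm high; leave it alone. Origin at its underside.
- reagent: Amber bottle, 44 mm across, 100 mm high, standing; leave it alone. Origin at its underside.
- marker: Black and red marker, 100 mm long, lying; leave it alone.
- swabs: Small carton of swabs, 90 by 60 by 45 mm; leave it alone. Origin at its underside.
- scale_bar: White and black photo scale bar, 150 by 30 by 5 mm, lying; leave it alone.
There are look-alikes about, which are no part of the job. Leave any pink look-alike of the part that bears pack1_mid alone.

How it is judged:
By the outcome, as a careful person would: the job done as asked, in the order asked, and still so for the second after the job is handed in, with the robot touching nothing.
Of pack1, pack2, pack3, pack4 only 2 to 4 are there at a start; the rules pass over those that are not, and their reading is None.
At some moment in a run one of pack1, pack2, pack3, pack4 may be knocked a few centimetres aside while the robot is not near it.
It also fails if it takes over 210 s, if anything falls off the work surface, if the arm or the gripper's body presses on something with over 40 N, if the wrist force passes 120 N, or if a joint passes its speed limit or range.

## Working session

There is one attempt and no reset: what is moved stays moved. The work goes in short steps, Python scripts to look and compute and a shell command to move; the robot and the scene stay as the last step left them, time stands still between calls to the robot, and variables do not carry over. Pictures are saved under pics/ and viewed, at most 14 in all, crops included, and the job is handed in when it is done.

```bash
ls; mkdir -p pics
cat > h.py <<'E'
import numpy as np, cv2
from rig import status, read_camera, get_calibration
from scipy.spatial.transform import Rotation as Ro
def cam(n):
    c=get_calibration(n); s=status.sense(); p,d=read_camera(n)
    K=np.array(c["K"])
    if n=="wrist":
        o=s["orientation"]; T=np.eye(4); T[:3,:3]=Ro.from_quat([o[1],o[2],o[3],o[0]]).as_matrix(); T[:3,3]=s["tool_pos"]
        T=T@np.array(c["hand_eye"])
    else:
        T=np.eye(4); R=np.array(c["R"]); T[:3,:3]=R.T; T[:3,3]=-R.T@np.array(c["t"])
    return p,d,K,T
def ray(K,T,uv,z):
    uv=np.atleast_2d(uv).astype(float); r=np.c_[(uv-K[:2,2])/[K[0,0],K[1,1]],np.ones(len(uv))]@T[:3,:3].T
    return T[:3,3]+r*((z-T[2,3])/r[:,2])[:,None]
def cloud(d,K,T):
    v,u=np.indices(d.shape); P=np.stack([(u-K[0,2])/K[0,0]*d,(v-K[1,2])/K[1,1]*d,d],-1)
    return P@T[:3,:3].T+T[:3,3]
def save(n,p): cv2.imwrite("pics/"+n+".png",p[...,::-1])
E
python3 - <<'E'
from h import *
for n in("scene","top"):
    p,d,K,T=cam(n); save(n+"0",p); np.savez(n+"0.npz",p=p,d=d,K=K,T=T); print(n,T.round(3).tolist(),K.tolist())
print(status.sense()); from rig import manip; print([(a,getattr(manip,a)) for a in dir(manip) if a[0]!='_'])
print(get_calibration("wrist"))
E
```

```text
pics
scene [[-0.162, 0.817, -0.554, 1.144], [0.987, 0.141, -0.081, 0.098], [0.012, -0.559, -0.829, 0.983], [0.0, 0.0, 0.0, 1.0]] [[445.194184112668, 0.0, 313.25878414161474], [0.0, 445.194184112668, 241.97328540183983], [0.0, 0.0, 1.0]]
top [[0.022, -0.987, 0.16, 0.286], [-1.0, -0.023, -0.005, 0.016], [0.008, -0.159, -0.987, 1.39], [0.0, 0.0, 0.0, 1.0]] [[554.1100223464, 0.0, 320.77111778162634], [0.0, 554.1100223464, 244.8573402105629], [0.0, 0.0, 1.0]]
{'time_s': 0.1, 'q': array([-1.45248458,  0.42665914,  0.07385178,  1.60652428, -0.03408711,
        1.11076902, -0.06710777]), 'joint_vel': array([ 9.81426686e-05, -1.74024198e-03,  5.27971268e-04, -7.68855792e-04,
       -3.82598297e-04, -9.63408660e-05, -1.95585475e-03]), 'joint_torque': array([ 7.68453581e-03, -9.51530385e+01,  3.77195880e+00, -4.64401066e+01,
        1.98574393e-02,  6.50326678e-03, -5.30590398e-06]), 'tool_pos': array([0.17854923, 0.65056945, 0.20649574]), 'orientation': array([-2.99553728e-05,  1.33521886e-01,  9.91045712e-01, -5.49530958e-04]), 'ft_force': array([0.1084904 , 0.01149592, 0.16768464]), 'ft_torque': array([0.0653953 , 0.01628817, 0.00464479]), 'grasp_force': 0.0, 'width': 0.08558682308798396}
[('MotionError', <class 'rig.MotionError'>), ('grasp_offset', 0.0187)]
{'K': array([[345.8088644 ,   0.        , 317.56644446],
       [  0.        , 345.8088644 , 243.05465355],
       [  0.        ,   0.        ,   1.        ]]), 'hand_eye': array([[-8.20628941e-05, -9.62355450e-01, -2.71794004e-01,
         6.97196331e-02],
       [ 9.99999684e-01, -2.93863240e-04,  7.38566780e-04,
         8.98633889e-04],
       [-7.90634032e-04, -2.71793858e-01,  9.62355170e-01,
        -1.66594016e-01],
       [ 0.00000000e+00,  0.00000000e+00,  0.00000000e+00,
         1.00000000e+00]])}
```

View pics/top0.png

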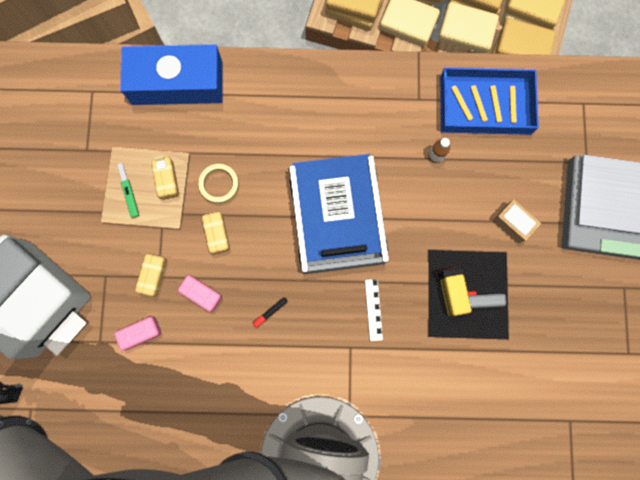

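View pics/scene0.png

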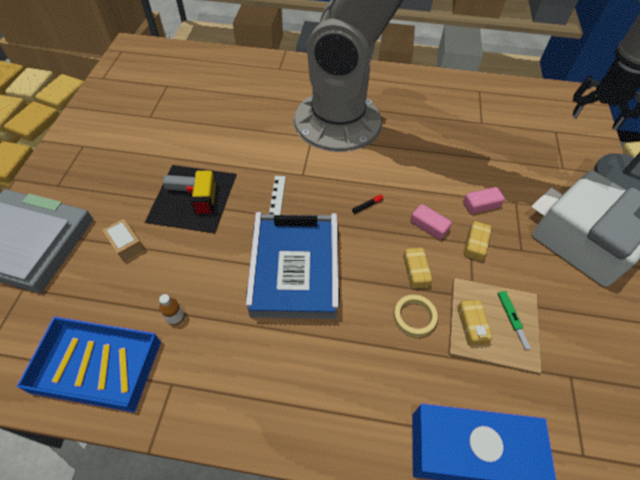

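Top view: the blue cover with its handle is at (340,215) and the scanner on its mat at (468,295). Candidates for "sealed yellow package":
- (215,232): yellow, sealed
- (151,275): yellow, sealed
- (164,177): cut-open pack on the board, so leave it
- (199,293) and (137,333): pink look-alikes
- the stacks at (410,20): off the bench
- the tape at (218,183)

My choice is (215,232) and (151,275), so only two packages are present.

```bash
cat > m.py <<'E'
from h import *
z=np.load("top0.npz"); p,d,K,T=[z[k] for k in"pdKT"]
hsv=cv2.cvtColor(p,cv2.COLOR_RGB2HSV); C=cloud(d,K,T)
def rect(mask,box,zz,name):
    m=np.zeros(mask.shape,np.uint8); x0,y0,x1,y1=box; m[y0:y1,x0:x1]=mask[y0:y1,x0:x1]*255
    m=cv2.morphologyEx(m,cv2.MORPH_OPEN,np.ones((2,2)))
    cs=max(cv2.findContours(m,0,2)[0],key=cv2.contourArea)
    P=ray(K,T,cs[:,0],zz)[:,:2]; r=cv2.minAreaRect((P*1000).astype(np.float32))
    b=cv2.boxPoints(r)
    e=[b[1]-b[0],b[2]-b[1]]; e=max(e,key=np.linalg.norm); a=np.degrees(np.arctan2(e[1],e[0]))
    print(name,np.round(r[0]),"size",np.round(r[1]),"long axis deg",round(float((a+90)%180-90),1),"z",np.percentile(C[...,2][m>0],[5,50,95]).round(3))
H,S,V=[hsv[...,i].astype(int) for i in range(3)]
Y=(H>18)&(H<32)&(S>110)&(V>150)
rect(Y,(195,205,235,260),.038,"packA"); rect(Y,(130,250,175,305),.038,"packB")
rect((H>105)&(H<125)&(S>120),(285,150,395,275),.064,"cover")
rect((V<60),(315,235,375,262),.1,"handle")
rect((S<60)&(V>140),(315,172,360,225),.064,"label")
rect(Y,(435,265,475,320),.065,"scanhead")
rect((V<70),(420,240,515,345),.005,"mat")
rect((S<60)&(V>90),(465,285,515,315),.04,"scanhandle")
E
python3 m.py
python3 - <<'E'
import cv2,numpy as np
p=cv2.imread("pics/top0.png")
a=cv2.resize(p[200:345,110:290],(720,580),interpolation=cv2.INTER_CUBIC); cv2.imwrite("pics/c1.png",a[:, :])
E
```

```text
packA [524. 245.] size [21.  6.] long axis deg 13.9 z [0.013 0.036 0.043]
packB [460. 430.] size [20. 20.] long axis deg -17.9 z [0.026 0.039 0.044]
cover [594. -30.] size [248. 183.] long axis deg 8.3 z [0.059 0.064 0.069]
handle [480. -47.] size [ 12. 103.] long axis deg -81.5 z [0.064 0.096 0.102]
label [614. -28.] size [106.  76.] long axis deg 8.6 z [0.06  0.064 0.069]
scanhead [ 386. -324.] size [94. 46.] long axis deg 11.6 z [0.006 0.064 0.069]
mat [ 393. -364.] size [195. 214.] long axis deg -0.5 z [0.    0.005 0.019]
scanhandle [ 375. -402.] size [30. 89.] long axis deg -85.7 z [0.004 0.051 0.056]
```

View pics/c1.png

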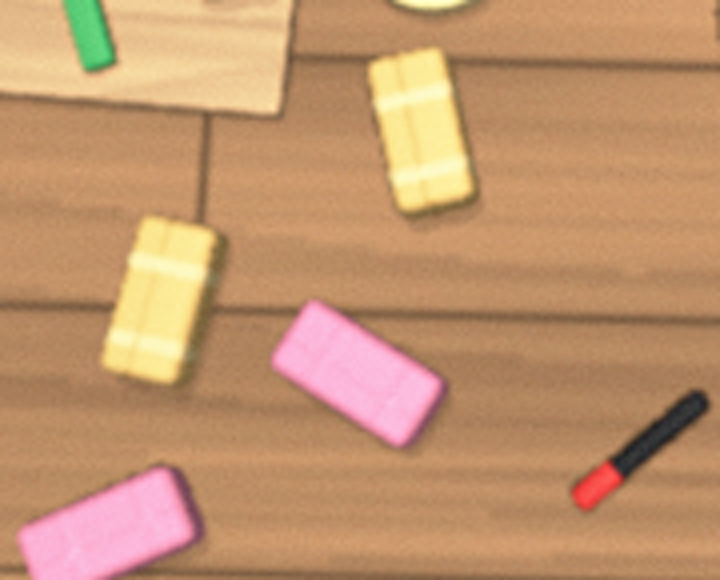

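The crop shows two plain sealed yellow packs, at crop (425,130) and (160,300). The pink ones at (360,370) and (110,520) are the look-alikes.

```bash
cat >> m.py <<'E'
print('---')
Y2=(H>15)&(H<35)&(S>80)&(C[...,2]>.025)
Y2=cv2.morphologyEx(Y2.astype(np.uint8),cv2.MORPH_CLOSE,np.ones((5,5)))>0
rect(Y2,(195,205,235,260),.038,"packA"); rect(Y2,(130,250,175,305),.038,"packB")
W=((S<70)&(V>130)&(C[...,2]>.05))
rect(W,(285,150,305,275),.07,"wallL"); rect(W,(366,150,395,275),.07,"wallR")
rect((C[...,2]>.045),(435,255,515,325),.06,"scanner hi")
hy=(H>18)&(H<32)&(S>110)&(C[...,2]>.055); rect(hy,(435,265,475,320),.065,"head")
hr=(S<60)&(V>70)&(C[...,2]>.035); rect(hr,(465,285,515,315),.05,"hand")
E
python3 m.py | sed '1,/---/d'
python3 - <<'E'
import cv2
p=cv2.imread("pics/top0.png")
a=cv2.resize(p[240:345,420:520],(600,600),interpolation=cv2.INTER_CUBIC)
b=cv2.resize(p[145:285,280:400],(514,600),interpolation=cv2.INTER_CUBIC); cv2.imwrite("pics/c2.png",cv2.resize(cv2.hconcat([a,b]),(800,430)))
E
```

```text
packA [529. 270.] size [101.  51.] long axis deg 15.1 z [0.022 0.039 0.044]
packB [420. 422.] size [54. 99.] long axis deg -12.6 z [0.02  0.039 0.044]
wallL [564.  63.] size [265.  15.] long axis deg 8.3 z [0.061 0.068 0.074]
wallR [ 589. -127.] size [268.  51.] long axis deg 0.1 z [-0.     0.068  0.074]
scanner hi [ 405. -362.] size [112. 136.] long axis deg -77.4 z [0.026 0.062 0.068]
head [ 387. -322.] size [94. 47.] long axis deg 11.8 z [0.047 0.064 0.069]
hand [ 375. -398.] size [29. 87.] long axis deg -88.7 z [0.005 0.051 0.056]
```

View pics/c2.png

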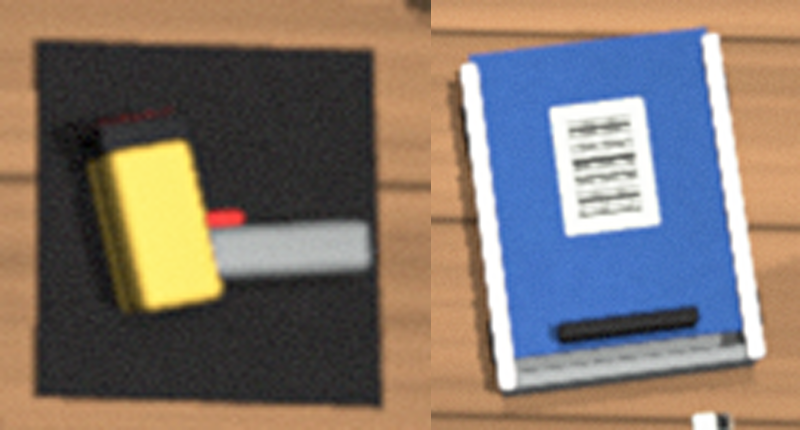

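Everything agrees with the given sizes:
- Case centre is about (0.578,-0.034), yaw 8.3°, with the cover about 12 mm ajar.
- The scanner aims along about +x (about 11°).
- Mat centre is about (0.393,-0.364).

Next is a planner for the row numbers.

```bash
cat > go.py <<'E'
# go.py x,y,z,yawy[,pitchless] ... : prints the shift(cm)/turn(deg) for each leg, tool pointing down, tool y at azimuth yawy (deg)
import sys; from h import *
s=status.sense(); o=s["orientation"]; R=Ro.from_quat([o[1],o[2],o[3],o[0]]).as_matrix(); p=np.array(s["tool_pos"])
print("at",p.round(4),"yaw",np.degrees(np.arctan2(R[1,1],R[0,1])).round(1),"F",np.round(s["ft_force"],1),"w",round(s["width"],4),"g",s["grasp_force"],"t",s["time_s"],"q7",s["q"][6].round(2))
for a in sys.argv[1:]:
    x,y,z,w=map(float,a.split(",")); w=np.radians(w); yy=np.array([np.cos(w),np.sin(w),0]); zz=np.array([0,0,-1.]); Rt=np.c_[np.cross(yy,zz),yy,zz]
    t=np.array([x,y,z]); rv=np.degrees(Ro.from_matrix(R.T@Rt).as_rotvec())
    print(a,"->",(R.T@(t-p)*100).round(2).tolist(),rv.round(1).tolist(),"dist",np.linalg.norm(t-p).round(3)); R,p=Rt,t
E
python3 go.py .5,.22,.25,30 .479,-.048,.15,8.3 .479,-.048,.07,8.3 .706,-.015,.07,8.3
```

```text
at [0.1785 0.6506 0.2065] yaw 74.7 F [0.1 0.  0.2] w 0.0856 g 0.0 t 0.1 q7 -0.07
.5,.22,.25,30 -> [-42.39, -33.02, -4.31] [-0.1, 0.0, 44.7] dist 0.539
.479,-.048,.15,8.3 -> [-22.16, -15.22, 10.0] [0.0, 0.0, 21.7] dist 0.287
.479,-.048,.07,8.3 -> [0.0, 0.0, 8.0] [0.0, 0.0, 0.0] dist 0.08
.706,-.015,.07,8.3 -> [-0.01, 22.94, 0.0] [0.0, 0.0, 0.0] dist 0.229
```

```bash
r='-42.4,-33,-4.3,0,0,44.7'; python3 -m jog '[[-20,-14,-4.3,0,0,20],[-20,-14,-4.3,0,0,20],[-20,-14,-4.3,0,0,20],[-20,-14,-4.3,0,0,20],[-20,-14,-4.3,0,0,20],[-20,-14,-4.3,0,0,20],[-42,-33,-4.3,0,0,45],[-42,-33,-4.3,0,0,45],[-42,-33,-4.3,0,0,45],[-42,-33,-4.3,0,0,45],[-42,-33,-4.3,0,0,45],[-42,-33,-4.3,0,0,45]]' -1 40; python3 go.py .479,-.048,.15,8.3 .479,-.048,.07,8.3
```

```text
time_s: 1.1
tool_pos: [0.4742, 0.2534, 0.2501]
orientation: [-0.0, 0.503, 0.864, 0.0]
ft_force: [1.2, 2.0, -0.7]
width: 0.0853
grasp_force: 0.0
at [0.4742 0.2534 0.2501] yaw 29.6 F [ 1.2  2.  -0.7] w 0.0853 g 0.0 t 1.1 q7 -0.01
.479,-.048,.15,8.3 -> [-26.44, -14.49, 10.01] [-0.0, -0.0, 21.3] dist 0.318
.479,-.048,.07,8.3 -> [0.0, 0.0, 8.0] [0.0, 0.0, 0.0] dist 0.08
```

```bash
python3 -m jog '[[-26.4,-14.5,10,0,0,21.3],[-26.4,-14.5,10,0,0,21.3],[-26.4,-14.5,10,0,0,21.3],[-26.4,-14.5,10,0,0,21.3],[-26.4,-14.5,10,0,0,21.3],[-26.4,-14.5,10,0,0,21.3],[-26.4,-14.5,10,0,0,21.3],[-26.4,-14.5,10,0,0,21.3],[-26.4,-14.5,10,0,0,21.3],[-26.4,-14.5,10,0,0,21.3],[-26.4,-14.5,10,0,0,21.3],[-26.4,-14.5,10,0,0,21.3]]'; python3 go.py .479,-.048,.07,8.3
python3 - <<'E'
from h import *
p,d,K,T=cam("wrist"); save("w1",p); C=cloud(d,K,T); V=p.max(2)
m=(C[...,2]>.09)&(C[...,2]<.11)&(V<70)&(abs(C[...,0]-.48)<.05)
P=C[m][:,:2]; print(len(P),cv2.minAreaRect((P*1000).astype(np.float32)),P.mean(0),np.median(C[m][:,2]))
E
```

```text
time_s: 2.1
tool_pos: [0.4785, -0.0448, 0.1503]
orientation: [0.0, 0.653, 0.757, 0.0]
ft_force: [0.4, 0.6, 0.5]
width: 0.0854
grasp_force: 0.0
at [ 0.4785 -0.0448  0.1503] yaw 8.4 F [0.4 0.6 0.5] w 0.0854 g 0.0 t 2.1 q7 0.28
.479,-.048,.07,8.3 -> [-0.33, -0.0, 8.03] [0.0, -0.0, 0.1] dist 0.08
3087 ((486.1945495605469, -43.71757507324219), (13.686888694763184, 107.19365692138672), 8.981905937194824) [ 0.48523709 -0.03948871] 0.09937364293939152
```

```bash
python3 -m jog '[[0,0.6,3,0,0,0],[0,0.6,5,0,0,0],[0,0.6,7,0,0,0],[0,0.6,8,0,0,0],[0,0.6,8,0,0,0],[0,0.6,8,0,0,0]]'; python3 -m jog '[[0,0,0,0,0,0],[0,0,0,0,0,0],[0,0,0,0,0,0],[0,0,0,0,0,0],[0,0,0,0,0,0],[0,0,0,0,0,0],[0,0,0,0,0,0],[0,0,0,0,0,0]]' 1 60; python3 go.py .706,-.015,.07,8.3
```

```text
time_s: 2.65
tool_pos: [0.4842, -0.0447, 0.0704]
orientation: [-0.0, 0.654, 0.757, -0.0]
ft_force: [1.4, -0.6, 0.6]
width: 0.0856
grasp_force: 0.0
time_s: 3.32
tool_pos: [0.4847, -0.0449, 0.0706]
orientation: [0.0, 0.654, 0.757, 0.0]
ft_force: [-1.3, 1.0, 9.6]
width: 0.0115
grasp_force: 58.6
at [ 0.4847 -0.0449  0.0706] yaw 8.4 F [-1.3  1.   9.6] w 0.0115 g 58.64731192588806 t 3.3167 q7 0.41
.706,-.015,.07,8.3 -> [-0.26, 22.33, 0.08] [0.0, -0.0, 0.1] dist 0.223
```

```bash
python3 -m jog '[[0,2,0,0,0,0],[0,4,0,0,0,0],[0,6,0,0,0,0],[0,8,0,0,0,0],[0,10,0,0,0,0],[0,12,0,0,0,0],[0,14,0,0,0,0],[0,16,0,0,0,0],[0,18,0,0,0,0],[0,19.5,0,0,0,0],[0,20.5,0,0,0,0],[0,21,0,0,0,0]]'; python3 -m jog '[[0,0.3,0,0,0,0],[0,0.6,0,0,0,0],[0,0.9,0,0,0,0],[0,0.9,0,0,0,0]]';python3 go.py .706,-.015,.07,8.3
```

```text
time_s: 4.32
tool_pos: [0.6935, -0.0135, 0.0707]
orientation: [0.0, 0.653, 0.757, 0.001]
ft_force: [-4.5, 3.1, 12.6]
width: 0.0114
grasp_force: 59.6
time_s: 4.65
tool_pos: [0.7017, -0.0123, 0.0707]
orientation: [0.0, 0.653, 0.757, 0.001]
ft_force: [0.6, 3.3, 7.7]
width: 0.0115
grasp_force: 59.0
at [ 0.7017 -0.0123  0.0707] yaw 8.4 F [0.6 3.3 7.7] w 0.0115 g 59.02813374996185 t 4.65 q7 0.4
.706,-.015,.07,8.3 -> [-0.33, 0.38, 0.07] [0.1, -0.0, 0.1] dist 0.005
```

```bash
python3 -m jog '[[0,0.3,0,0,0,0],[0,0.5,0,0,0,0],[0,0.5,0,0,0,0]]'; python3 -m jog '[[0,0.3,0,0,0,0],[0,0.5,0,0,0,0],[0,0.5,0,0,0,0]]'
```

```text
time_s: 4.9
tool_pos: [0.7065, -0.0116, 0.0708]
orientation: [0.0, 0.653, 0.757, 0.001]
ft_force: [-0.1, 4.3, 8.3]
width: 0.012
grasp_force: 59.1
time_s: 5.15
tool_pos: [0.7107, -0.0109, 0.0707]
orientation: [-0.001, 0.654, 0.757, 0.0]
ft_force: [-6.1, 3.6, 12.3]
width: 0.0117
grasp_force: 59.6
```

```bash
python3 -m jog '[[0,0.3,0,0,0,0],[0,0.4,0,0,0,0],[0,0.4,0,0,0,0]]'
```

```text
time_s: 5.4
tool_pos: [0.7108, -0.0109, 0.0705]
orientation: [-0.004, 0.654, 0.757, -0.002]
ft_force: [-32.0, 3.2, 30.9]
width: 0.0116
grasp_force: 61.9
```

```bash
python3 -m jog '[[0,-0.4,0,0,0,0],[0,-0.4,0,0,0,0],[0,-0.4,0,0,0,0],[0,-0.4,0,0,0,0],[0,-0.4,0,0,0,0]]' -1; python3 -m jog '[[0,-0.4,-2,0,0,0],[0,-0.4,-5,0,0,0],[0,-0.4,-8,0,0,0],[0,-0.4,-12,0,0,0],[0,-0.4,-13,0,0,0],[0,-0.4,-13,0,0,0]]'; python3 go.py .529,.27,.2,105.1 .529,.27,.16,105.1 .529,.27,.01,105.1
```

```text
time_s: 5.82
tool_pos: [0.711, -0.0117, 0.07]
orientation: [0.0, 0.654, 0.757, -0.0]
ft_force: [-0.3, 1.0, -0.6]
width: 0.0711
grasp_force: 0.0
time_s: 6.32
tool_pos: [0.7088, -0.0127, 0.2043]
orientation: [0.002, 0.654, 0.757, 0.002]
ft_force: [0.4, 0.9, -0.1]
width: 0.0852
grasp_force: 0.0
at [ 0.7088 -0.0127  0.2043] yaw 8.3 F [ 0.4  0.9 -0.1] w 0.0852 g 0.0 t 6.3167 q7 0.34
.529,.27,.2,105.1 -> [30.58, -13.69, 0.33] [0.2, 0.3, -96.8] dist 0.335
.529,.27,.16,105.1 -> [0.0, 0.0, 4.0] [0.0, 0.0, 0.0] dist 0.04
.529,.27,.01,105.1 -> [0.0, 0.0, 15.0] [0.0, 0.0, 0.0] dist 0.15
```

```bash
python3 -m jog '[[30.6,-13.7,0.3,0,0,-80],[30.6,-13.7,0.3,0,0,-80],[30.6,-13.7,0.3,0,0,-80],[30.6,-13.7,0.3,0,0,-80],[30.6,-13.7,0.3,0,0,-80],[30.6,-13.7,0.3,0,0,-80],[30.6,-13.7,0.3,0,0,-80],[30.6,-13.7,0.3,0,0,-80],[30.6,-13.7,0.3,0,0,-80],[30.6,-13.7,0.3,0,0,-80],[30.6,-13.7,0.3,0,0,-80],[30.6,-13.7,0.3,0,0,-80]]'; python3 -m jog '[[0,0,1,0,0,-7],[0,0,2,0,0,-14],[0,0,4,0,0,-17],[0,0,4,0,0,-17],[0,0,4,0,0,-17]]'
cat > look.py <<'E'
# find yellow / pink blobs standing 2-6 cm up in a wrist or top view
import sys; from h import *
n,name=sys.argv[1:3]; p,d,K,T=cam(n); save(name,p); C=cloud(d,K,T); hsv=cv2.cvtColor(p,cv2.COLOR_RGB2HSV); H,S,V=[hsv[...,i].astype(int) for i in range(3)]
m=((H>15)&(H<35)&(S>80)&(C[...,2]>.025)&(C[...,2]<.075)).astype(np.uint8)
m=cv2.morphologyEx(m,cv2.MORPH_CLOSE,np.ones((7,7)))
for c in cv2.findContours(m,0,2)[0]:
    if cv2.contourArea(c)<200: continue
    k=np.zeros_like(m); cv2.drawContours(k,[c],-1,1,-1); zt=np.percentile(C[...,2][k>0],80)
    r=cv2.minAreaRect((ray(K,T,c[:,0],zt)[:,:2]*1000).astype(np.float32)); b=cv2.boxPoints(r); e=max([b[1]-b[0],b[2]-b[1]],key=np.linalg.norm)
    print("px",c[:,0].mean(0).round(),"centre",np.round(r[0]),"size",np.round(r[1]),"axis",round(float((np.degrees(np.arctan2(e[1],e[0]))+90)%180-90),1),"top",zt.round(3))
E
python3 look.py wrist w2; python3 look.py top t2; python3 go.py .529,.27,.01,105.1
```

```text
time_s: 7.32
tool_pos: [0.5266, 0.2708, 0.1966]
orientation: [-0.0, 0.011, 1.0, -0.0]
ft_force: [-0.2, -0.2, 0.8]
width: 0.0854
grasp_force: 0.0
time_s: 7.73
tool_pos: [0.5264, 0.27, 0.1564]
orientation: [-0.001, -0.131, 0.991, -0.001]
ft_force: [0.0, -0.6, 0.4]
width: 0.0855
grasp_force: 0.0
px [414. 382.] centre [638. 390.] size [75. 49.] axis 13.8 top 0.056
px [321. 237.] centre [531. 274.] size [98. 49.] axis 15.1 top 0.04
px [533. 156.] centre [425. 423.] size [54. 98.] axis -11.8 top 0.04
px [456. 295.] centre [ 389. -316.] size [96. 55.] axis 11.1 top 0.066
px [145. 276.] centre [420. 426.] size [51. 94.] axis -12.1 top 0.042
px [515. 220.] centre [ 577. -478.] size [91. 66.] axis 47.8 top 0.047
at [0.5272 0.2706 0.1578] yaw 105.1 F [0.3 0.6 0.4] w 0.0853 g 0.0 t 7.8333 q7 1.33
.529,.27,.01,105.1 -> [-0.15, -0.1, 14.78] [0.0, 0.0, 0.0] dist 0.148
```

View pics/t2.png

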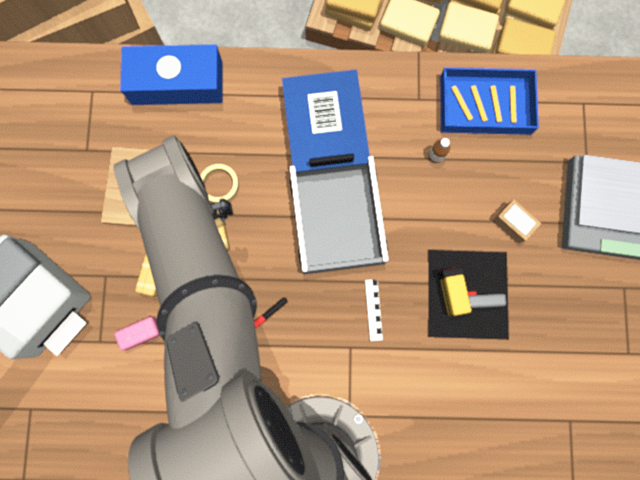

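The cover is fully back and the case interior, at pixels (295-385,165-270), is empty. Pack A measures (0.531,0.274) at 15°, and B is unmoved.

```bash
python3 -m jog '[[-0.3,0.2,3,0,0,0],[-0.3,0.2,6,0,0,0],[-0.3,0.2,9,0,0,0],[-0.3,0.2,11.5,0,0,0],[-0.3,0.2,13.5,0,0,0],[-0.3,0.2,14.6,0,0,0],[-0.3,0.2,14.6,0,0,0],[-0.3,0.2,14.6,0,0,0]]'; python3 -m jog '[[0,0,0,0,0,0],[0,0,0,0,0,0],[0,0,0,0,0,0],[0,0,0,0,0,0],[0,0,0,0,0,0],[0,0,0,0,0,0],[0,0,0,0,0,0]]' 1 40;  python3 -m jog '[[0,0,-1,0,0,0],[0,0,-4,0,0,0],[0,0,-7,0,0,0],[0,0,-10,0,0,0],[0,0,-14,0,0,0],[0,0,-17,0,0,0],[0,0,-17,0,0,0]]'
python3 - <<'E'
from h import *
z=np.load("top0.npz"); p,d,K,T=cam("top"); C=cloud(d,K,T); hsv=cv2.cvtColor(p,cv2.COLOR_RGB2HSV)
P=C[(C[...,2]>.064)&(C[...,2]<.08)&(hsv[...,1]<60)&(hsv[...,2]>150)]
a=np.radians(8.3);R=np.array([[np.cos(a),np.sin(a)],[-np.sin(a),np.cos(a)]])
Q=(P[:,:2]-[.58,-.033])@R.T; Q=Q[(abs(Q[:,0])<.16)&(abs(abs(Q[:,1])-.098)<.02)]
for s in(-1,1):
    q=Q[Q[:,1]*s>0]; print(len(q),np.percentile(q,[2,50,98],axis=0).round(4).tolist(),np.degrees(np.polyfit(q[:,0],q[:,1],1)[0]).round(2))
E
python3 go.py .52,-.042,.17,98.3
```

```text
time_s: 8.5
tool_pos: [0.5296, 0.2735, 0.0119]
orientation: [0.0, -0.133, 0.991, 0.0]
ft_force: [-0.1, 0.4, -0.2]
width: 0.0856
grasp_force: 0.0
time_s: 9.08
tool_pos: [0.5305, 0.2754, 0.0145]
orientation: [0.002, -0.134, 0.991, 0.002]
ft_force: [-11.7, 1.3, 42.7]
width: 0.0381
grasp_force: 41.4
time_s: 9.67
tool_pos: [0.5319, 0.2746, 0.1883]
orientation: [0.004, -0.133, 0.991, 0.002]
ft_force: [0.9, 1.5, 0.3]
width: 0.0002
grasp_force: 0.0
538 [[-0.1262, -0.1014], [-0.0022, -0.095], [0.1287, -0.0887]] -0.0
521 [[-0.126, 0.0943], [-0.0048, 0.1004], [0.1269, 0.1062]] 0.46
at [0.5308 0.2743 0.1853] yaw 105.3 F [-0.4 -0.1 -0. ] w 0.0002 g 0.0 t 9.7167 q7 1.32
.52,-.042,.17,98.3 -> [9.42, -30.22, 1.39] [0.2, 0.3, 7.0] dist 0.317
```

The grip slid off the pack's top edge because the open pads stand further back, so I need to go about 1 cm lower. I'll look at the pack again first.

```bash
python3 -m jog '[[0,0,0,0,0,0],[0,0,0,0,0,0],[0,0,0,0,0,0],[0,0,0,0,0,0],[0,0,0,0,0,0],[0,0,0,0,0,0]]' -1; python3 look.py wrist w3; python3 go.py .531,.274,.001,105.1
```

```text
time_s: 10.22
tool_pos: [0.529, 0.2731, 0.1805]
orientation: [-0.0, -0.134, 0.991, -0.0]
ft_force: [0.7, 0.3, -0.4]
width: 0.0724
grasp_force: 0.0
px [401. 376.] centre [649. 390.] size [90. 41.] axis 13.5 top 0.056
px [307. 218.] centre [533. 268.] size [98. 49.] axis 15.7 top 0.04
px [516. 154.] centre [425. 423.] size [54. 98.] axis -11.8 top 0.04
at [0.5291 0.2732 0.1807] yaw 105.4 F [-0.1 -0.8 -0.1] w 0.0789 g 0.0 t 10.2667 q7 1.33
.531,.274,.001,105.1 -> [-0.22, 0.04, 17.97] [-0.0, -0.0, 0.3] dist 0.18
```

View pics/w3.png

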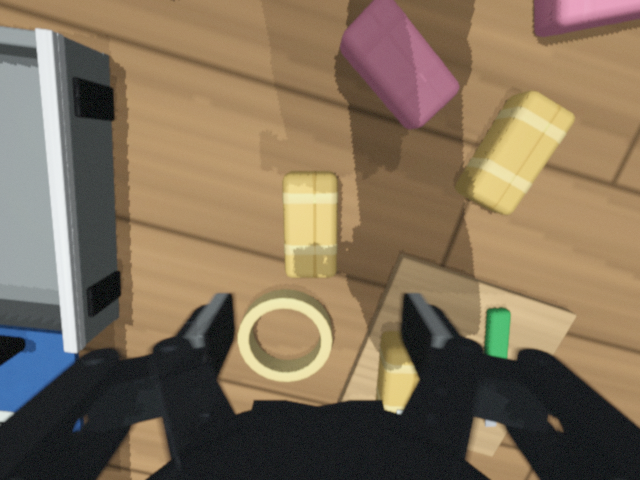

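The pack lies flat at (310,225), shifted a few millimetres to (0.533,0.268), and is clear of the tape.

```bash
python3 -m jog '[[-0.3,-0.5,3,0,0,0],[-0.3,-0.5,7,0,0,0],[-0.3,-0.5,11,0,0,0],[-0.3,-0.5,14,0,0,0],[-0.3,-0.5,16.5,0,0,0],[-0.3,-0.5,17.8,0,0,0],[-0.3,-0.5,18.1,0,0,0],[-0.3,-0.5,18.1,0,0,0]]'; python3 -m jog '[[0,0,0,0,0,0],[0,0,0,0,0,0],[0,0,0,0,0,0],[0,0,0,0,0,0],[0,0,0,0,0,0],[0,0,0,0,0,0],[0,0,0,0,0,0]]' 0.7 40;  python3 -m jog '[[0,0,-1,0,0,0],[0,0,-2,0,0,0],[0,0,-2,0,0,0]]'
```

```text
time_s: 10.93
tool_pos: [0.5333, 0.2691, -0.0001]
orientation: [-0.0, -0.134, 0.991, -0.0]
ft_force: [0.8, 1.0, -1.0]
width: 0.0855
grasp_force: 0.0
time_s: 11.52
tool_pos: [0.5342, 0.2697, 0.0017]
orientation: [0.001, -0.134, 0.991, 0.0]
ft_force: [-1.3, -1.7, 10.4]
width: 0.0488
grasp_force: 40.2
time_s: 11.77
tool_pos: [0.5345, 0.2699, 0.0227]
orientation: [0.001, -0.134, 0.991, 0.001]
ft_force: [0.7, 0.3, -2.4]
width: 0.0483
grasp_force: 43.9
```

```bash
python3 -m jog '[[0,0,-3,0,0,0],[0,0,-7,0,0,0],[0,0,-11,0,0,0],[0,0,-14,0,0,0],[0,0,-14,0,0,0],[0,0,-14,0,0,0]]'; python3 go.py .5232,-.0388,.16,98.3  .5232,-.0388,.012,98.3
```

```text
time_s: 12.27
tool_pos: [0.5342, 0.2698, 0.1621]
orientation: [0.002, -0.134, 0.991, 0.001]
ft_force: [0.2, 0.1, -4.3]
width: 0.0487
grasp_force: 43.9
at [0.5342 0.2698 0.1621] yaw 105.4 F [ 0.2  0.1 -4.3] w 0.0487 g 43.906484842300415 t 12.2667 q7 1.34
.5232,-.0388,.16,98.3 -> [9.23, -29.47, 0.14] [0.1, 0.2, 7.1] dist 0.309
.5232,-.0388,.012,98.3 -> [0.0, 0.0, 14.8] [0.0, 0.0, 0.0] dist 0.148
```

```bash
python3 -m jog '[[0.9,-3,0.1,0,0,1],[1.9,-6,0.1,0,0,2],[2.8,-9,0.1,0,0,3],[3.8,-12,0.1,0,0,4],[4.7,-15,0.1,0,0,5],[5.6,-18,0.1,0,0,6],[6.6,-21,0.1,0,0,7],[7.5,-24,0.1,0,0,7],[8.5,-27,0.1,0,0,7],[9.2,-29.5,0.1,0,0,7],[9.2,-29.5,0.1,0,0,7],[9.2,-29.5,0.1,0,0,7]]'; python3 go.py .5232,-.0388,.012,98.3
```

```text
time_s: 13.27
tool_pos: [0.5218, -0.041, 0.158]
orientation: [-0.001, -0.071, 0.997, -0.0]
ft_force: [0.1, -0.1, -3.1]
width: 0.0491
grasp_force: 43.9
at [ 0.5218 -0.041   0.158 ] yaw 98.2 F [ 0.1 -0.1 -3.1] w 0.0491 g 43.87142479419708 t 13.2667 q7 1.78
.5232,-.0388,.012,98.3 -> [-0.2, 0.21, 14.6] [-0.0, -0.1, -0.1] dist 0.146
```

```bash
python3 -m jog '[[-0.2,0.2,3,0,0,0],[-0.2,0.2,6,0,0,0],[-0.2,0.2,9,0,0,0],[-0.2,0.2,11.5,0,0,0],[-0.2,0.2,13.4,0,0,0],[-0.2,0.2,14.2,0,0,0],[-0.2,0.2,14.4,0,0,0],[-0.2,0.2,14.4,0,0,0]]'; python3 -m jog '[[0,0,0.15,0,0,0],[0,0,0.3,0,0,0],[0,0,0.4,0,0,0],[0,0,0.4,0,0,0]]'; python3 go.py
```

```text
time_s: 13.93
tool_pos: [0.5242, -0.0368, 0.0149]
orientation: [-0.001, -0.073, 0.997, 0.0]
ft_force: [0.2, 0.8, -2.1]
width: 0.0489
grasp_force: 43.8
time_s: 14.27
tool_pos: [0.5248, -0.0372, 0.0116]
orientation: [0.0, -0.073, 0.997, 0.0]
ft_force: [0.7, -0.1, -3.5]
width: 0.049
grasp_force: 43.8
at [ 0.5248 -0.0372  0.0116] yaw 98.4 F [ 0.7 -0.1 -3.5] w 0.049 g 43.841954469680786 t 14.2667 q7 1.88
```

```bash
python3 -m jog '[[0,0,0.1,0,0,0],[0,0,0.2,0,0,0],[0,0,0.25,0,0,0],[0,0,0.25,0,0,0]]'
```

```text
time_s: 14.6
tool_pos: [0.5247, -0.0373, 0.0097]
orientation: [0.0, -0.073, 0.997, 0.0]
ft_force: [-7.1, 0.8, 23.9]
width: 0.0489
grasp_force: 46.7
```

```bash
python3 -m jog '[[0,0,-0.2,0,0,0],[0,0,-0.2,0,0,0],[0,0,-0.2,0,0,0],[0,0,-0.2,0,0,0],[0,0,-0.2,0,0,0],[0,0,-0.2,0,0,0]]' -1;  python3 -m jog '[[0,0,-1,0,0,0],[0,0,-4,0,0,0],[0,0,-8,0,0,0],[0,0,-12,0,0,0],[0,0,-16,0,0,0],[0,0,-17,0,0,0],[0,0,-17,0,0,0]]'; python3 look.py wrist w4; python3 look.py top t4; python3 go.py .422,.424,.16,78
```

```text
time_s: 15.1
tool_pos: [0.5244, -0.0373, 0.0105]
orientation: [-0.0, -0.073, 0.997, -0.0]
ft_force: [-0.2, 0.2, 0.1]
width: 0.0854
grasp_force: 0.0
time_s: 15.68
tool_pos: [0.5263, -0.0374, 0.1848]
orientation: [0.003, -0.073, 0.997, 0.0]
ft_force: [0.2, 0.2, -0.6]
width: 0.0855
grasp_force: 0.0
px [314. 212.] centre [522. -36.] size [97. 48.] axis 8.3 top 0.048
px [27. 48.] centre [ 414. -289.] size [52. 30.] axis 12.5 top 0.051
px [456. 295.] centre [ 389. -316.] size [96. 55.] axis 10.6 top 0.067
px [149. 273.] centre [422. 425.] size [53. 99.] axis -12.1 top 0.041
px [514. 220.] centre [ 577. -479.] size [91. 68.] axis 46.2 top 0.047
px [165. 175.] centre [668. 402.] size [119.  55.] axis 13.6 top 0.058
at [ 0.5244 -0.0372  0.1812] yaw 98.4 F [ 0.1 -0.1 -0.8] w 0.0854 g 0.0 t 15.7833 q7 1.76
.422,.424,.16,78 -> [3.43, 47.12, 2.13] [0.0, 0.1, 20.4] dist 0.473
```

View pics/w4.png

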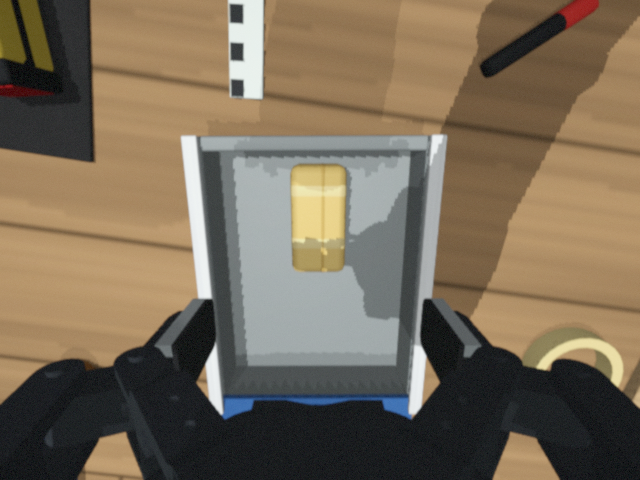

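The pack lies flat in the case at (318,217). Now pack B.

```bash
python3 -m jog '[[0.3,4,2,0,0,2],[0.6,8,2,0,0,4],[0.9,12,2,0,0,6],[1.2,16,2,0,0,8],[1.5,20,2,0,0,10],[1.7,24,2,0,0,12],[2,28,2,0,0,14],[2.3,32,2,0,0,16],[2.6,36,2,0,0,18],[2.9,40,2,0,0,20],[3.4,44,2,0,0,20.4],[3.4,47.1,2,0,0,20.4]]'; python3 -m jog '[[0,0,0,0,0,0],[0,0,0,0,0,0],[0,0,0,0,0,0]]'; python3 look.py wrist w5; python3 go.py .422,.424,.0,78
```

```text
time_s: 16.78
tool_pos: [0.4197, 0.4263, 0.1589]
orientation: [-0.001, 0.104, 0.995, -0.001]
ft_force: [1.0, 0.5, 0.6]
width: 0.0855
grasp_force: 0.0
time_s: 17.03
tool_pos: [0.4221, 0.4227, 0.1592]
orientation: [-0.001, 0.105, 0.994, -0.001]
ft_force: [-0.4, 0.1, 0.2]
width: 0.0854
grasp_force: 0.0
px [324. 227.] centre [422. 429.] size [49. 98.] axis -12.1 top 0.04
at [0.4225 0.4223 0.1596] yaw 77.9 F [ 0.7 -0.8 -0.3] w 0.0857 g 0.0 t 17.0833 q7 0.54
.422,.424,.0,78 -> [0.07, 0.19, 15.96] [-0.1, -0.0, -0.1] dist 0.16
```

```bash
python3 -m jog '[[0,0.4,3,0,0,0],[0,0.4,7,0,0,0],[0,0.4,10,0,0,0],[0,0.4,13,0,0,0],[0,0.4,15,0,0,0],[0,0.4,15.9,0,0,0],[0,0.4,15.9,0,0,0]]' -0.7; python3 -m jog '[[0,0,0,0,0,0],[0,0,0,0,0,0],[0,0,0,0,0,0],[0,0,0,0,0,0],[0,0,0,0,0,0],[0,0,0,0,0,0],[0,0,0,0,0,0]]' 0.7 40;  python3 -m jog '[[0,0,-1,0,0,0],[0,0,-2,0,0,0],[0,0,-5,0,0,0],[0,0,-9,0,0,0],[0,0,-13,0,0,0],[0,0,-16,0,0,0],[0,0,-16,0,0,0],[0,0,-16,0,0,0]]'; python3 go.py .638,-.022,.16,98.3; python3 look.py top t5
```

```text
time_s: 17.67
tool_pos: [0.4229, 0.4255, -0.0002]
orientation: [-0.001, 0.106, 0.994, -0.002]
ft_force: [-0.4, -1.4, 0.2]
width: 0.0724
grasp_force: 0.0
time_s: 18.25
tool_pos: [0.4241, 0.4283, 0.0033]
orientation: [0.001, 0.105, 0.994, 0.001]
ft_force: [-0.4, -1.6, 8.4]
width: 0.0489
grasp_force: 42.8
time_s: 18.92
tool_pos: [0.4239, 0.4285, 0.1645]
orientation: [0.001, 0.105, 0.994, 0.002]
ft_force: [-0.2, -0.2, -2.3]
width: 0.0489
grasp_force: 42.7
at [0.4239 0.4285 0.1645] yaw 78.0 F [-0.2 -0.2 -2.3] w 0.0489 g 42.71213471889496 t 18.9167 q7 0.54
.638,-.022,.16,98.3 -> [-30.34, -39.59, 0.34] [0.2, 0.1, -20.3] dist 0.499
px [456. 295.] centre [ 389. -316.] size [96. 56.] axis 11.6 top 0.066
px [340. 240.] centre [521. -36.] size [101.  50.] axis 8.1 top 0.05
px [516. 220.] centre [ 577. -478.] size [91. 68.] axis 49.1 top 0.047
px [165. 178.] centre [664. 401.] size [110.  55.] axis 13.2 top 0.058
```

```bash
python3 -m jog '[[-2,-2.8,0,0,0,-1],[-4.5,-6,0,0,0,-3],[-7,-9,0,0,0,-5],[-9,-12,0,0,0,-7],[-11.5,-15,0,0,0,-9],[-13.8,-18,0,0,0,-11],[-16,-21,0,0,0,-13],[-18.4,-24,0,0,0,-15],[-20.7,-27,0,0,0,-17],[-23,-30,0,0,0,-19],[-25.3,-33,0,0,0,-20],[-25.3,-33,0,0,0,-20]]'; python3 go.py .638,-.022,.16,98.3
```

```text
time_s: 19.97
tool_pos: [0.6031, 0.0435, 0.1605]
orientation: [-0.001, -0.066, 0.998, -0.002]
ft_force: [-0.5, -0.9, -1.8]
width: 0.0488
grasp_force: 42.8
at [0.6031 0.0435 0.1605] yaw 97.6 F [-0.5 -0.9 -1.8] w 0.0488 g 42.810033559799194 t 19.9667 q7 1.63
.638,-.022,.16,98.3 -> [-2.6, -6.95, 0.07] [-0.2, -0.1, -0.7] dist 0.074
```

```bash
python3 -m jog '[[-1,-3,0,0,0,0],[-2,-5.5,0,0,0,-0.5],[-2.6,-6.8,0,0,0,-0.5],[-2.6,-6.8,0,0,0,-0.5],[-2.6,-6.8,0,0,0,-0.5],[-2.6,-6.8,0,0,0,-0.5]]'; python3 go.py .638,-.022,.016,98.3
```

```text
time_s: 20.47
tool_pos: [0.6361, -0.0106, 0.1607]
orientation: [-0.001, -0.074, 0.997, 0.0]
ft_force: [-0.3, -0.4, -2.5]
width: 0.0487
grasp_force: 42.9
at [ 0.6361 -0.0106  0.1607] yaw 98.5 F [-0.3 -0.4 -2.5] w 0.0487 g 42.85234272480011 t 20.4667 q7 1.76
.638,-.022,.016,98.3 -> [-0.04, -1.17, 14.47] [0.0, -0.1, 0.2] dist 0.145
```

```bash
python3 -m jog '[[0,-1,2,0,0,0],[0,-1.1,5,0,0,0],[0,-1.1,8,0,0,0],[0,-1.1,11,0,0,0],[0,-1.1,13,0,0,0],[0,-1.1,14.2,0,0,0],[0,-1.1,14.2,0,0,0],[0,-1.1,14.2,0,0,0]]'; python3 -m jog '[[0,0,0.2,0,0,0],[0,0,0.4,0,0,0],[0,0,0.5,0,0,0],[0,0,0.5,0,0,0]]'; python3 go.py .638,-.022,.010,98.3
```

```text
time_s: 21.13
tool_pos: [0.6385, -0.0218, 0.0199]
orientation: [-0.0, -0.074, 0.997, 0.0]
ft_force: [0.4, -0.4, -2.5]
width: 0.0488
grasp_force: 42.8
time_s: 21.47
tool_pos: [0.6389, -0.0224, 0.0152]
orientation: [0.0, -0.074, 0.997, 0.0]
ft_force: [-0.5, 0.2, -2.1]
width: 0.0489
grasp_force: 42.8
at [ 0.6389 -0.0224  0.0152] yaw 98.5 F [-0.5  0.2 -2.1] w 0.0489 g 42.83812344074249 t 21.4667 q7 1.83
.638,-.022,.010,98.3 -> [0.08, 0.05, 0.52] [0.0, 0.0, 0.2] dist 0.005
```

```bash
python3 -m jog '[[0,0,0.1,0,0,0],[0,0,0.2,0,0,0],[0,0,0.3,0,0,0],[0,0,0.3,0,0,0]]'; python3 -m jog '[[0,0,0.1,0,0,0],[0,0,0.15,0,0,0],[0,0,0.15,0,0,0]]'
```

```text
time_s: 21.8
tool_pos: [0.6385, -0.0226, 0.0115]
orientation: [-0.0, -0.074, 0.997, -0.0]
ft_force: [-0.1, -0.6, -3.0]
width: 0.0489
grasp_force: 42.9
time_s: 22.05
tool_pos: [0.6386, -0.0226, 0.0113]
orientation: [0.0, -0.074, 0.997, 0.0]
ft_force: [-9.1, 1.4, 19.7]
width: 0.0489
grasp_force: 45.1
```

```bash
python3 -m jog '[[0,0,-0.1,0,0,0],[0,0,-0.1,0,0,0],[0,0,-0.1,0,0,0],[0,0,-0.1,0,0,0],[0,0,-0.1,0,0,0],[0,0,-0.1,0,0,0]]' -1;  python3 -m jog '[[0,0,-1,0,0,0],[0,0,-4,0,0,0],[0,0,-8,0,0,0],[0,0,-12,0,0,0],[0,0,-16,0,0,0],[0,0,-17,0,0,0],[0,0,-17,0,0,0]]'; python3 look.py wrist w6;  python3 go.py .7105,-.011,.15,8.3
```

```text
time_s: 22.55
tool_pos: [0.6385, -0.0225, 0.011]
orientation: [-0.0, -0.074, 0.997, -0.0]
ft_force: [0.0, 0.4, -0.5]
width: 0.0853
grasp_force: 0.0
time_s: 23.13
tool_pos: [0.6405, -0.0227, 0.186]
orientation: [0.003, -0.074, 0.997, 0.0]
ft_force: [0.3, 0.1, -0.2]
width: 0.0855
grasp_force: 0.0
px [ 29. 304.] centre [ 745. -269.] size [42. 42.] axis 29.8 top 0.07
px [319. 217.] centre [636. -21.] size [98. 48.] axis 8.4 top 0.048
px [322.  88.] centre [525. -36.] size [96. 48.] axis 8.4 top 0.048
at [ 0.6395 -0.0225  0.1836] yaw 98.5 F [-0.1  0.8  0.3] w 0.0853 g 0.0 t 23.1833 q7 1.77
.7105,-.011,.15,8.3 -> [-7.18, 0.09, 3.38] [0.2, 0.2, 90.2] dist 0.079
```

View pics/w6.png

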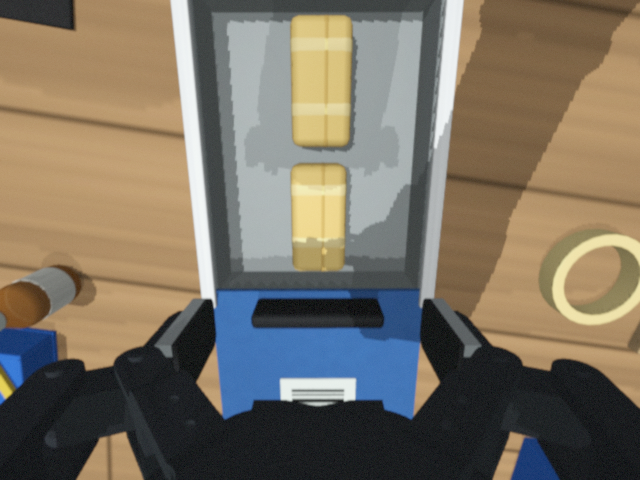

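Both packs lie flat at (320,80) and (320,217). Next is shutting the cover.

```bash
python3 -m jog '[[-7.2,0.1,3.3,0,0,7],[-7.2,0.1,3.3,0,0,14],[-7.2,0.1,3.3,0,0,21],[-7.2,0.1,3.3,0,0,28],[-7.2,0.1,3.3,0,0,35],[-7.2,0.1,3.3,0,0,42],[-7.2,0.1,3.3,0,0,49],[-7.2,0.1,3.3,0,0,56],[-7.2,0.1,3.3,0,0,63],[-7.2,0.1,3.3,0,0,70],[-7.2,0.1,3.3,0,0,77],[-7.2,0.1,3.3,0,0,83]]'; python3 -m jog '[[0,0,0,0,0,7],[0,0,0,0,0,7],[0,0,0,0,0,7],[0,0,0,0,0,7]]'; python3 go.py .7105,-.011,.071,8.3
```

```text
time_s: 24.18
tool_pos: [0.7089, -0.011, 0.1469]
orientation: [-0.001, 0.608, 0.794, -0.001]
ft_force: [-0.1, 0.2, 0.9]
width: 0.0852
grasp_force: 0.0
time_s: 24.52
tool_pos: [0.7093, -0.0109, 0.1475]
orientation: [-0.0, 0.651, 0.759, -0.0]
ft_force: [-0.1, -0.9, -0.7]
width: 0.0854
grasp_force: 0.0
at [ 0.7093 -0.0109  0.1475] yaw 8.7 F [-0.1 -0.9 -0.7] w 0.0854 g 0.0 t 24.5167 q7 0.41
.7105,-.011,.071,8.3 -> [-0.02, 0.13, 7.65] [-0.1, 0.0, 0.4] dist 0.076
```

```bash
python3 -m jog '[[0,0.1,3,0,0,0.3],[0,0.1,5,0,0,0.3],[0,0.1,7,0,0,0.3],[0,0.1,7.5,0,0,0.3],[0,0.1,7.5,0,0,0.3],[0,0.1,7.5,0,0,0.3]]'; python3 -m jog '[[0,0,0,0,0,0],[0,0,0,0,0,0],[0,0,0,0,0,0],[0,0,0,0,0,0],[0,0,0,0,0,0],[0,0,0,0,0,0],[0,0,0,0,0,0],[0,0,0,0,0,0]]' 1 60; python3 -m jog '[[0,-2,0,0,0,0],[0,-4,0,0,0,0],[0,-6,0,0,0,0],[0,-8,0,0,0,0],[0,-10,0,0,0,0],[0,-12,0,0,0,0],[0,-14,0,0,0,0],[0,-16,0,0,0,0],[0,-18,0,0,0,0],[0,-20,0,0,0,0],[0,-21,0,0,0,0],[0,-21,0,0,0,0]]'; python3 go.py .4732,-.046,.07,8.3
```

```text
time_s: 25.02
tool_pos: [0.7109, -0.0111, 0.0738]
orientation: [0.0, 0.655, 0.756, 0.0]
ft_force: [0.2, -0.9, 0.5]
width: 0.0852
grasp_force: 0.0
time_s: 25.68
tool_pos: [0.7106, -0.0108, 0.0735]
orientation: [-0.0, 0.655, 0.756, 0.0]
ft_force: [-1.7, 1.5, 5.3]
width: 0.0105
grasp_force: 58.6
time_s: 26.68
tool_pos: [0.5011, -0.0421, 0.0735]
orientation: [0.0, 0.656, 0.755, -0.0]
ft_force: [-0.1, -9.6, 0.2]
width: 0.0104
grasp_force: 59.4
at [ 0.5011 -0.0421  0.0735] yaw 8.1 F [-0.1 -9.6  0.2] w 0.0104 g 59.399739196524024 t 26.6833 q7 0.47
.4732,-.046,.07,8.3 -> [0.0, -2.82, 0.35] [0.0, 0.0, -0.2] dist 0.028
```

```bash
python3 -m jog '[[0,-1,0,0,0,0],[0,-2,0,0,0,0],[0,-2.4,0,0,0,0],[0,-2.4,0,0,0,0]]';  python3 -m jog '[[0,-0.2,0,0,0,0],[0,-0.4,0,0,0,0],[0,-0.4,0,0,0,0]]'; python3 go.py .4732,-.046,.07,8.3
```

```text
time_s: 27.02
tool_pos: [0.4786, -0.0454, 0.0735]
orientation: [0.001, 0.656, 0.755, -0.0]
ft_force: [-1.3, -10.4, 1.8]
width: 0.0109
grasp_force: 60.4
time_s: 27.27
tool_pos: [0.4755, -0.0459, 0.0735]
orientation: [0.001, 0.655, 0.755, 0.0]
ft_force: [1.5, -9.9, 1.0]
width: 0.0104
grasp_force: 60.2
at [ 0.4755 -0.0459  0.0735] yaw 8.1 F [ 1.5 -9.9  1. ] w 0.0104 g 60.205845572054386 t 27.2667 q7 0.47
.4732,-.046,.07,8.3 -> [0.03, -0.23, 0.35] [0.1, 0.1, -0.2] dist 0.004
```

```bash
python3 -m jog '[[0,-0.2,0,0,0,0],[0,-0.4,0,0,0,0],[0,-0.5,0,0,0,0],[0,-0.5,0,0,0,0]]'; python3 go.py
```

```text
time_s: 27.6
tool_pos: [0.4731, -0.0463, 0.0738]
orientation: [0.003, 0.655, 0.755, 0.001]
ft_force: [17.7, -7.6, -18.0]
width: 0.0109
grasp_force: 58.7
at [ 0.4731 -0.0463  0.0738] yaw 8.1 F [ 17.7  -7.6 -18. ] w 0.0109 g 58.67891835048795 t 27.6 q7 0.46
```

The cover is shut: it hit the stop after 240 mm of travel. I'm releasing it and going above the scanner.

```bash
python3 -m jog '[[0,0.5,0,0,0,0],[0,0.5,0,0,0,0],[0,0.5,0,0,0,0],[0,0.5,0,0,0,0],[0,0.5,0,0,0,0]]' -1;  python3 -m jog '[[0,0.5,-1,0,0,0],[0,0.5,-4,0,0,0],[0,0.5,-8,0,0,0],[0,0.5,-12,0,0,0],[0,0.5,-14,0,0,0],[0,0.5,-14,0,0,0],[0,0.5,-14,0,0,0]]';python3 go.py .42,-.317,.24,-79
```

```text
time_s: 28.02
tool_pos: [0.4747, -0.0445, 0.0731]
orientation: [-0.0, 0.655, 0.756, -0.0]
ft_force: [-0.4, 0.5, -0.0]
width: 0.0707
grasp_force: 0.0
time_s: 28.6
tool_pos: [0.4804, -0.0433, 0.214]
orientation: [0.0, 0.655, 0.756, 0.001]
ft_force: [-0.2, 0.5, -0.1]
width: 0.0852
grasp_force: 0.0
at [ 0.4804 -0.0433  0.214 ] yaw 8.2 F [-0.2  0.5 -0.1] w 0.0852 g 0.0 t 28.6 q7 0.23
.42,-.317,.24,-79 -> [-26.22, -9.87, -2.67] [0.0, -0.2, 87.2] dist 0.281
```

```bash
python3 -m jog '[[-3,-1,-2.7,0,0,7],[-6,-2,-2.7,0,0,14],[-9,-3.5,-2.7,0,0,21],[-12,-4.5,-2.7,0,0,28],[-15,-5.5,-2.7,0,0,35],[-18,-6.5,-2.7,0,0,42],[-21,-8,-2.7,0,0,49],[-24,-9,-2.7,0,0,56],[-26,-10,-2.7,0,0,63],[-26,-10,-2.7,0,0,70],[-26,-10,-2.7,0,0,77],[-26,-10,-2.7,0,0,83]]'; python3 -m jog '[[0,0,0,0,0,4],[0,0,0,0,0,4],[0,0,0,0,0,4]]'; python3 go.py
python3 - <<'E'
from h import *
p,d,K,T=cam("wrist"); save("w7",p); np.savez("w7.npz",p=p,d=d,K=K,T=T)
p,d,K,T=cam("top"); save("t7",p); C=cloud(d,K,T); hsv=cv2.cvtColor(p,cv2.COLOR_RGB2HSV)
m=(hsv[...,1]<60)&(hsv[...,2]>120); k=np.zeros_like(m); k[172:225,310:362]=1; m=(m&k).astype(np.uint8)
c=max(cv2.findContours(m,0,2)[0],key=cv2.contourArea); print("label",cv2.minAreaRect((ray(K,T,c[:,0],.064)[:,:2]*1000).astype(np.float32)))
E
```

```text
time_s: 29.6
tool_pos: [0.4168, -0.3157, 0.2389]
orientation: [-0.0, 0.992, 0.128, -0.001]
ft_force: [0.2, 0.7, 0.1]
width: 0.0856
grasp_force: 0.0
time_s: 29.85
tool_pos: [0.4174, -0.3151, 0.2392]
orientation: [0.0, 0.995, 0.098, -0.001]
ft_force: [0.8, 0.2, 0.1]
width: 0.0853
grasp_force: 0.0
at [ 0.4174 -0.3151  0.2392] yaw -78.7 F [0.8 0.2 0.1] w 0.0853 g 0.0 t 29.85 q7 -0.47
label ((604.0988159179688, -27.429218292236328), (106.2832260131836, 76.33320617675781), 8.503067016601562)
```

View pics/w7.png

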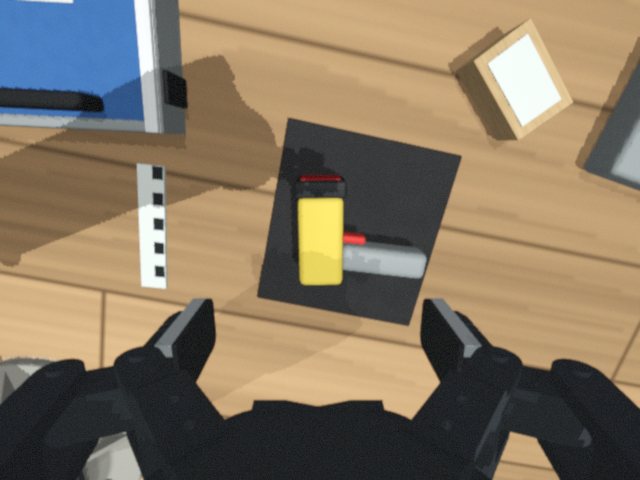

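The scanner head is at (321,242), with the nose and red window at the top (322,185) and the handle to the right at (385,258). It is already square to the tool.

Run:
```python
from h import *
z=np.load("w7.npz"); p,d,K,T=[z[k] for k in"pdKT"]; C=cloud(d,K,T); hsv=cv2.cvtColor(p,cv2.COLOR_RGB2HSV);H,S,V=[hsv[...,i].astype(int) for i in range(3)]
def rr(m,zz,n,box):
    k=np.zeros_like(m); k[box[1]:box[3],box[0]:box[2]]=1; m=(m&k).astype(np.uint8); m=cv2.morphologyEx(m,cv2.MORPH_OPEN,np.ones((2,2)))
    c=max(cv2.findContours(m,0,2)[0],key=cv2.contourArea); zt=np.median(C[...,2][m>0]); P=ray(K,T,c[:,0],zz or zt)[:,:2]*1000
    r=cv2.minAreaRect(P.astype(np.float32)); b=cv2.boxPoints(r); e=b[1]-b[0]; print(n,np.round(r[0],1),np.round(r[1],1),"ang",round(np.degrees(np.arctan2(e[1],e[0]))%90,1),"z",zt.round(4)); return np.array(r[0])
h=rr((H>18)&(H<35)&(S>120)&(C[...,2]>.055),None,"head",(270,150,370,300))
rr((V<70)&(C[...,2]>.035)&(C[...,2]<.09),None,"nose",(290,170,352,200))
rr(((H<8)|(H>172))&(S>120)&(V>80),.04,"window red",(290,165,352,190))
rr(((H<8)|(H>172))&(S>120)&(V>80),None,"trigger",(342,225,375,250))
rr((S<60)&(V>90)&(C[...,2]>.02),None,"handle",(342,235,440,285))
M=(V<75)&(abs(C[...,2]-.005)<.012); rr(M,.005,"mat",(240,100,480,340))
a=np.radians(11.3); R=np.array([[np.cos(a),np.sin(a)],[-np.sin(a),np.cos(a)]])
m=(C[...,2]>.03)&(C[...,2]<.09)&(np.hypot(C[...,0]-.4,C[...,1]+.36)<.14); Q=(C[m][:,:2]*1000-h)@R.T; Q=Q[C[m][:,2]>.03]; print("outline rel head centre",np.percentile(Q,[.5,99.5],axis=0).round(1).tolist())
```

```text
head [ 389.8 -322.9] [91.6 45.2] ang 11.3 z 0.0646
nose [ 443.8 -311.9] [18.6 51.3] ang 11.3 z 0.0647
window red [ 451.6 -310.5] [ 4.1 41.8] ang 11.3 z 0.0562
trigger [ 396.1 -359.5] [12.5 24.6] ang 4.7 z 0.0428
handle [ 380.3 -394.5] [33.4 91.3] ang 4.3 z 0.0511
mat [ 396.1 -362.2] [197.  216.1] ang 89.5 z 0.0049
outline rel head centre [[-44.6, -110.7], [64.7, 24.8]]
```

```bash
python3 go.py .4125,-.3184,.010,-78.7
```

```text
at [ 0.4176 -0.3153  0.2397] yaw -78.7 F [-0.6 -0.1 -0.1] w 0.0854 g 0.0 t 29.95 q7 -0.47
.4125,-.3184,.010,-78.7 -> [-0.54, 0.21, 22.97] [-0.0, 0.0, -0.0] dist 0.23
```

```bash
python3 -m jog '[[-0.5,0.2,3,0,0,0],[-0.5,0.2,6,0,0,0],[-0.5,0.2,9,0,0,0],[-0.5,0.2,12,0,0,0],[-0.5,0.2,15,0,0,0],[-0.5,0.2,17.5,0,0,0],[-0.5,0.2,19.5,0,0,0],[-0.5,0.2,21,0,0,0],[-0.5,0.2,22.2,0,0,0],[-0.5,0.2,22.9,0,0,0],[-0.5,0.2,22.9,0,0,0],[-0.5,0.2,22.9,0,0,0]]'; python3 -m jog '[[0,0,0,0,0,0],[0,0,0,0,0,0],[0,0,0,0,0,0],[0,0,0,0,0,0],[0,0,0,0,0,0],[0,0,0,0,0,0],[0,0,0,0,0,0]]' 0.7 60;  python3 go.py
```

```text
time_s: 30.95
tool_pos: [0.4134, -0.3185, 0.0115]
orientation: [0.0, 0.995, 0.097, 0.0]
ft_force: [0.1, 0.1, 0.1]
width: 0.0852
grasp_force: 0.0
time_s: 31.53
tool_pos: [0.4138, -0.3184, 0.0118]
orientation: [0.0, 0.995, 0.097, 0.001]
ft_force: [-1.5, 1.0, 10.5]
width: 0.045
grasp_force: 60.3
at [ 0.4138 -0.3184  0.0118] yaw -78.8 F [-1.5  1.  10.5] w 0.045 g 60.297608971595764 t 31.5333 q7 -0.15
```

```bash
python3 -m jog '[[0,0,-1,0,0,0],[0,0,-3,0,0,0],[0,0,-6,0,0,0],[0,0,-10,0,0,0],[0,0,-14,0,0,0],[0,0,-18,0,0,0],[0,0,-22,0,0,0],[0,0,-24,0,0,0],[0,0,-24,0,0,0],[0,0,-24,0,0,0]]'; python3 go.py .50,-.20,.28,0 .66,-.03,.28,87
```

```text
time_s: 32.37
tool_pos: [0.4137, -0.318, 0.2519]
orientation: [-0.0, 0.995, 0.098, 0.001]
ft_force: [0.2, 0.7, -3.9]
width: 0.0452
grasp_force: 62.5
at [ 0.4137 -0.318   0.2519] yaw -78.8 F [ 0.2  0.7 -3.9] w 0.0452 g 62.514517307281494 t 32.3667 q7 -0.48
.50,-.20,.28,0 -> [10.77, -9.9, -2.79] [0.1, -0.1, -78.8] dist 0.149
.66,-.03,.28,87 -> [17.0, 16.0, 0.0] [0.0, 0.0, -87.0] dist 0.233
```

```bash
python3 -m jog '[[1,-1,-1,0,0,-6],[2,-2,-2,0,0,-12],[3,-3,-3,0,0,-19],[4,-4,-3,0,0,-26],[5,-5,-3,0,0,-33],[6,-6,-3,0,0,-40],[7,-7,-3,0,0,-47],[8,-8,-3,0,0,-54],[9,-9,-3,0,0,-61],[10,-10,-3,0,0,-68],[10.8,-10,-3,0,0,-75],[10.8,-10,-3,0,0,-78]]'; python3 -m jog '[[1.4,1.3,0,0,0,-7],[2.8,2.6,0,0,0,-14],[4.2,3.9,0,0,0,-21],[5.6,5.2,0,0,0,-28],[7,6.5,0,0,0,-35],[8.4,7.8,0,0,0,-42],[10,9,0,0,0,-49],[11,10.5,0,0,0,-56],[13,12,0,0,0,-63],[14,13,0,0,0,-70],[16,15,0,0,0,-77],[17,16,0,0,0,-84]]'
python3 - <<'E'
import sys
from h import *
s=status.sense(); o=s["orientation"]; R=Ro.from_quat([o[1],o[2],o[3],o[0]]).as_matrix(); p=np.array(s["tool_pos"]); print(p.round(4),s["q"].round(2),"aim",R[:,0].round(3))
E
```

```text
time_s: 33.37
tool_pos: [0.5005, -0.1977, 0.2796]
orientation: [-0.001, 0.709, 0.705, -0.001]
ft_force: [-0.3, 0.3, -1.0]
width: 0.045
grasp_force: 62.2
time_s: 34.37
tool_pos: [0.6631, -0.0292, 0.2787]
orientation: [-0.002, 0.056, 0.998, 0.0]
ft_force: [-0.0, 0.7, -2.6]
width: 0.0453
grasp_force: 62.2
[ 0.6631 -0.0292  0.2787] [-0.46  0.4   0.57  1.57 -0.22  1.24  1.6 ] aim [-0.994  0.112  0.003]
```

```bash
cat > scan.py <<'E'
import sys; from h import *
th,D,ph=map(float,sys.argv[1:4]); L=np.array([.6043,-.0272,.0645])
s=status.sense(); o=s["orientation"]; R=Ro.from_quat([o[1],o[2],o[3],o[0]]).as_matrix(); p=np.array(s["tool_pos"])
t,f=np.radians([th,ph]); h=np.array([np.cos(f),np.sin(f),0]); k=np.array([0,0,1.])
a=np.cos(t)*h-np.sin(t)*k; zt=-np.sin(t)*h-np.cos(t)*k; Rt=np.c_[a,np.cross(zt,a),zt]
tp=L-(D+.045)*a+.023*zt+.0024*a
print("target",tp.round(4),"shift",(R.T@(tp-p)*100).round(2),"turn",np.degrees(Ro.from_matrix(R.T@Rt).as_rotvec()).round(1),"q",s["q"].round(2))
W=p+R@[-.0024+.045,0,-.023]; v=R.T@(L-W); print("now: window",W.round(4),"label ahead",v[0].round(4),"off",v[1:].round(4),"from vertical",np.degrees(np.arccos(-R[2,0])).round(1))
E
python3 scan.py 50 .125 174
```

```text
target [ 0.729  -0.0403  0.1781] shift [-6.7  -0.37 10.04] turn [ -0.2 -50.2  -0.4] q [-0.46  0.4   0.57  1.57 -0.22  1.24  1.6 ]
now: window [ 0.6208 -0.0245  0.3019] label ahead 0.0153 off [-0.0046  0.2374] from vertical 90.2
```

```bash
python3 -m jog '[[-2,0,0,0,-6,0],[-4,0,0,0,-12,0],[-6,-0.3,0,0,-18,0],[-6.7,-0.4,1,0,-24,0],[-6.7,-0.4,2,0,-30,0],[-6.7,-0.4,3,0,-36,0],[-6.7,-0.4,4,0,-42,0],[-6.7,-0.4,5,0,-48,0],[-6.7,-0.4,5,0,-50,0],[-6.7,-0.4,5,0,-50,0],[-6.7,-0.4,5,0,-50,0],[-6.7,-0.4,5,0,-50,0]]'; python3 scan.py 50 .125 174
```

```text
time_s: 35.37
tool_pos: [0.7256, -0.0728, 0.2332]
orientation: [0.362, 0.074, 0.927, -0.063]
ft_force: [-0.4, -0.0, -2.2]
width: 0.0453
grasp_force: 62.5
target [ 0.729  -0.0403  0.1781] shift [3.81 3.59 3.69] turn [-5.8 -7.1 -0.5] q [-0.39  0.21  0.32  2.11  0.98  0.21  0.4 ]
now: window [ 0.6794 -0.065   0.221 ] label ahead 0.1646 off [0.0333 0.058 ] from vertical 47.1
```

```bash
python3 scan.py 42 .125 174
```

```text
target [ 0.7435 -0.0418  0.1596] shift [4.   3.83 6.03] turn [-5.7  0.9 -0.9] q [-0.39  0.21  0.32  2.11  0.98  0.21  0.4 ]
now: window [ 0.6794 -0.065   0.221 ] label ahead 0.1646 off [0.0333 0.058 ] from vertical 47.1
```

```bash
python3 -m jog '[[1,1,1,-1,0,0],[2,2,2,-2,0.4,0],[3,3,3,-4,0.9,-0.5],[4,3.8,4,-5.7,0.9,-0.9],[4,3.8,5,-5.7,0.9,-0.9],[4,3.8,6,-5.7,0.9,-0.9],[4,3.8,6,-5.7,0.9,-0.9],[4,3.8,6,-5.7,0.9,-0.9],[4,3.8,6,-5.7,0.9,-0.9],[4,3.8,6,-5.7,0.9,-0.9],[4,3.8,6,-5.7,0.9,-0.9],[4,3.8,6,-5.7,0.9,-0.9]]'; python3 scan.py 42 .125 174
```

```text
time_s: 36.37
tool_pos: [0.7448, -0.0409, 0.1629]
orientation: [0.359, 0.048, 0.932, -0.019]
ft_force: [-0.6, 0.4, -2.3]
width: 0.045
grasp_force: 62.4
target [ 0.7435 -0.0418  0.1596] shift [ 0.32 -0.1   0.17] turn [0.  0.2 0. ] q [ 0.01  0.33 -0.13  2.1   1.69  0.17 -0.25]
now: window [ 0.698  -0.0361  0.1514] label ahead 0.1281 off [-0.0009  0.0012] from vertical 47.8
```

Window is 128 mm from the label, about 1 mm off axis and 48° from vertical. Holding.

```bash
python3 -c "
from h import *
p=cam('scene')[0]; save('s8',cv2.resize(p[120:360,180:500],(800,600)))"; for i in 1 2 3; do python3 -m jog '[[0,0,0,0,0,0],[0,0,0,0,0,0],[0,0,0,0,0,0],[0,0,0,0,0,0],[0,0,0,0,0,0],[0,0,0,0,0,0],[0,0,0,0,0,0],[0,0,0,0,0,0],[0,0,0,0,0,0],[0,0,0,0,0,0],[0,0,0,0,0,0],[0,0,0,0,0,0]]'|head -1; done; python3 scan.py 42 .125 174
```

```text
time_s: 37.42
time_s: 38.42
time_s: 39.42
target [ 0.7435 -0.0418  0.1596] shift [ 0.28 -0.03  0.12] turn [0.  0.1 0. ] q [ 0.01  0.33 -0.13  2.1   1.69  0.17 -0.25]
now: window [ 0.698  -0.0367  0.1508] label ahead 0.1278 off [-0.0003  0.0008] from vertical 47.9
```

View pics/s8.png

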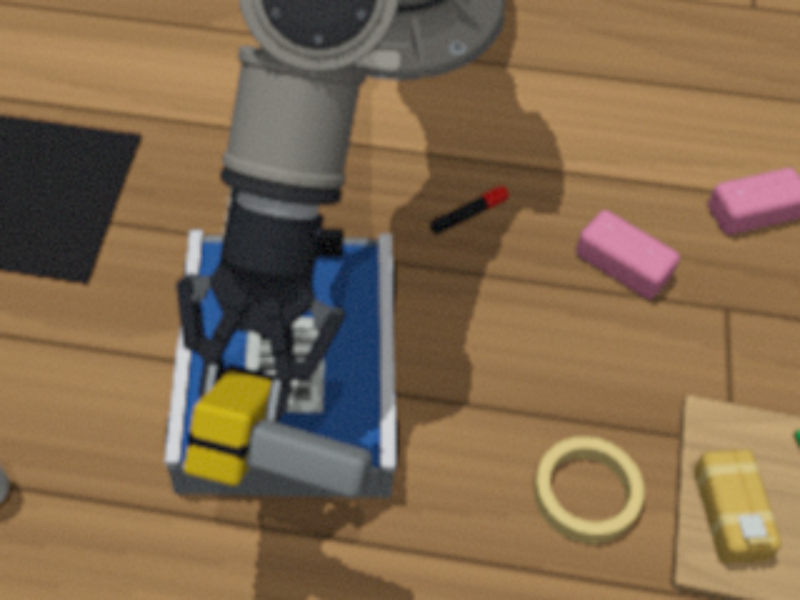

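The scanner is held over the label in the crop: head at (235,420), handle at (310,455). Now taking it back.

```bash
python3 go.py .64,-.04,.28,84
```

```text
at [ 0.7448 -0.0417  0.1623] yaw 84.0 F [ 0.6  0.1 -2.1] w 0.0452 g 62.35313057899475 t 39.4167 q7 -0.25
.64,-.04,.28,84 -> [-0.15, -0.93, -15.73] [0.0, 42.1, 0.0] dist 0.158
```

```bash
python3 -m jog '[[0,0,-2,0,0,0],[0,0,-5,0,4,0],[0,-0.3,-8,0,10,0],[0,-0.5,-11,0,16,0],[0,-0.9,-14,0,22,0],[0,-0.9,-15.7,0,28,0],[0,-0.9,-15.7,0,34,0],[0,-0.9,-15.7,0,40,0],[0,-0.9,-15.7,0,42,0],[0,-0.9,-15.7,0,42,0],[0,-0.9,-15.7,0,42,0],[0,-0.9,-15.7,0,42,0]]'; python3 go.py .50,-.2,.28,0 .3985,-.317,.2,-78.8; python3 -c "
from h import *;print(status.sense()['q'].round(2))"
```

```text
time_s: 40.42
tool_pos: [0.6403, -0.0408, 0.2798]
orientation: [-0.002, 0.053, 0.999, 0.001]
ft_force: [-1.1, -1.1, -3.5]
width: 0.0449
grasp_force: 62.5
at [ 0.6403 -0.0408  0.2798] yaw 84.0 F [-1.1 -1.1 -3.5] w 0.0449 g 62.46552228927612 t 40.4167 q7 1.29
.50,-.2,.28,0 -> [12.27, -17.3, -0.01] [-0.1, -0.2, 84.0] dist 0.212
.3985,-.317,.2,-78.8 -> [-11.7, -10.15, 8.0] [0.0, 0.0, 78.8] dist 0.174
[ 0.33  0.36 -0.48  1.57  0.17  1.26  1.29]
```

```bash
python3 -m jog '[[1,-1.4,0,0,0,7],[2,-2.9,0,0,0,14],[3,-4.3,0,0,0,21],[4,-5.7,0,0,0,28],[5,-7.2,0,0,0,35],[6,-8.6,0,0,0,42],[7,-10,0,0,0,49],[8,-11.5,0,0,0,56],[9,-13,0,0,0,63],[10,-14.4,0,0,0,70],[11,-16,0,0,0,77],[12,-17,0,0,0,84]]'; python3 -m jog '[[-1,-0.8,0,0,0,6],[-2,-1.7,0,0,0,13],[-3,-2.5,0,0,0,20],[-4,-3.4,1,0,0,27],[-5,-4.2,2,0,0,34],[-6,-5,3,0,0,41],[-7,-6,4,0,0,48],[-8,-7,5,0,0,55],[-9,-8,6,0,0,62],[-10,-9,7,0,0,69],[-11,-10,8,0,0,76],[-11.6,-10,8,0,0,78.8]]'; python3 -m jog '[[0,0,0,0,0,0],[0,0,0,0,0,0]]'|head -1; python3 go.py .4,-.316,.016,-78.8
```

```text
time_s: 41.42
tool_pos: [0.5011, -0.1977, 0.2785]
orientation: [0.001, 0.71, 0.705, 0.001]
ft_force: [0.7, 0.2, -1.9]
width: 0.0451
grasp_force: 62.7
time_s: 42.42
tool_pos: [0.3995, -0.313, 0.1967]
orientation: [-0.0, 0.996, 0.093, -0.0]
ft_force: [0.2, -0.4, -1.9]
width: 0.0452
grasp_force: 62.5
time_s: 42.58
at [ 0.4025 -0.3122  0.1985] yaw -78.7 F [ 0.3  0.8 -2. ] w 0.0452 g 62.49710440635681 t 42.5833 q7 -0.83
.4,-.316,.016,-78.8 -> [-0.36, 0.31, 18.25] [0.0, -0.1, 0.1] dist 0.183
```

```bash
python3 -m jog '[[-0.3,0.3,3,0,0,0],[-0.3,0.3,6,0,0,0],[-0.3,0.3,9,0,0,0],[-0.3,0.3,12,0,0,0],[-0.3,0.3,14.5,0,0,0],[-0.3,0.3,16.5,0,0,0],[-0.3,0.3,17.7,0,0,0],[-0.3,0.3,18.1,0,0,0],[-0.3,0.3,18.1,0,0,0],[-0.3,0.3,18.1,0,0,0]]'; python3 -m jog '[[0,0,0.15,0,0,0],[0,0,0.3,0,0,0],[0,0,0.4,0,0,0],[0,0,0.4,0,0,0]]'; python3 go.py
```

```text
time_s: 43.42
tool_pos: [0.401, -0.3157, 0.018]
orientation: [0.0, 0.995, 0.098, 0.001]
ft_force: [-0.2, 0.3, -1.3]
width: 0.0449
grasp_force: 62.5
time_s: 43.75
tool_pos: [0.4005, -0.3158, 0.0136]
orientation: [0.0, 0.995, 0.098, 0.001]
ft_force: [-0.5, 0.1, -2.2]
width: 0.0447
grasp_force: 62.5
at [ 0.4005 -0.3158  0.0136] yaw -78.8 F [-0.5  0.1 -2.2] w 0.0447 g 62.47713804244995 t 43.75 q7 -0.82
```

```bash
python3 -m jog '[[0,0,0.1,0,0,0],[0,0,0.2,0,0,0],[0,0,0.25,0,0,0],[0,0,0.25,0,0,0]]'
```

```text
time_s: 44.08
tool_pos: [0.4005, -0.3159, 0.0118]
orientation: [0.0, 0.995, 0.098, 0.001]
ft_force: [-5.4, 2.9, 23.9]
width: 0.0452
grasp_force: 65.6
```

```bash
python3 -m jog '[[0,0,-0.15,0,0,0],[0,0,-0.15,0,0,0],[0,0,-0.15,0,0,0],[0,0,-0.15,0,0,0],[0,0,-0.15,0,0,0],[0,0,-0.15,0,0,0],[0,0,-0.15,0,0,0]]' -1;  python3 -m jog '[[0,0,-1,0,0,0],[0,0,-3,0,0,0],[0,0,-6,0,0,0],[0,0,-10,0,0,0],[0,0,-14,0,0,0],[0,0,-18,0,0,0],[0,0,-22,0,0,0],[0,0,-23,0,0,0],[0,0,-23,0,0,0]]'; python3 -c "
from h import *
p,d,K,T=cam('wrist');save('w9',p);np.savez('w7.npz',p=p,d=d,K=K,T=T)
p=cam('top')[0];save('t9',p)"
```

```text
time_s: 44.67
tool_pos: [0.4003, -0.3158, 0.0122]
orientation: [0.0, 0.995, 0.098, 0.001]
ft_force: [-0.0, 0.9, 0.1]
width: 0.0851
grasp_force: 0.0
time_s: 45.42
tool_pos: [0.4011, -0.3166, 0.2467]
orientation: [0.002, 0.995, 0.098, 0.004]
ft_force: [1.0, 0.2, -0.6]
width: 0.0854
grasp_force: 0.0
```

View pics/w9.png

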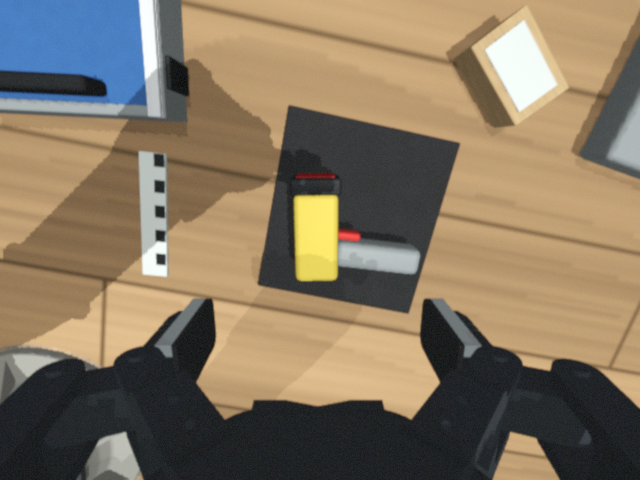

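View pics/t9.png

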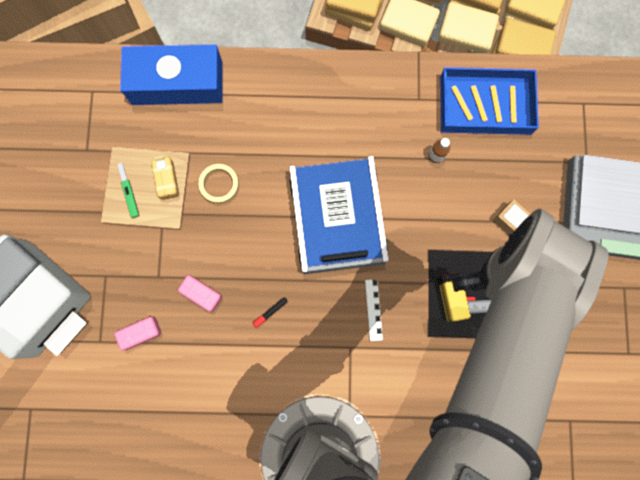

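The cover is shut (340,215), the scanner lies on its side mid-mat (355,240 in the wrist view), and everything else is where it was.

```bash
python3 -c "
from rig import sign_off; print(sign_off())"
```

```text
the job is handed in; nothing more can be done
None
```

The job is handed in: both sealed packages lie flat in the shut case, the label was scanned (held 3 s at 128 mm, 48° from vertical), and the scanner is back on its side in the middle of its mat. Pack A's first grasp slipped and shifted it a few millimetres before the second one held.

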